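Mount the counter sign in its post holder

ROBOT

A 6-joint arm with a two-finger parallel gripper is mounted at the origin on the work surface. World frame = base frame: x ahead of the robot, y to its left, z up, the work surface at z = 0. Lengths are in mm, angles in degrees, forces in N, time in s.
With the tool pointing down it reaches from about 325 to 925 mm from the base axis. Payload 3.1 kg.
Tool frame: the origin (TCP) lies at the very end of the fingers, on their centre line; the grasp point (between the pads) lies grasp_offset behind it (grasp_offset is the distance from the TCP to the grasp point, in mm); z points along the fingers, y is the line along which they close (so a half turn about z gives the same grasp; the last joint's range is limited). The gripper opens to 85 mm and grips with 20 to 120 N. Pads are 22 mm wide; open, the fingers measure 114 mm over their backs; the gripper's body (76 mm by 85 mm) begins 54 mm behind the grasp point. The pads swing forward as they close: fully open they stand 13 mm farther back than shut.
Start: joints at [69.202, 12.427, 92.441, -0, 75.132, -6.429], TCP at [155.092, 605.463, 231.3] pointing down, gripper open.
Joint ranges: [-157.48, 157.48], [-44.54, 120.13], [17.64, 146.25], [-64.5, 244.5], [7.68, 150.69], [-147.95, 147.95]. Speed limits (degrees/s): [159.86, 159.86, 180, 180, 180, 180].

INTERFACE

Orientations are given as [roll, pitch, yaw] about the fixed x, y, z axes, in that order (R = Rz(yaw) Ry(pitch) Rx(roll)).
In Python, from station import * gives the robot as it stands. Calls block until the motion is done:
- goto(position, orientation): joint-space move of the TCP to a pose.
- move_l(position, attitude=None, speed=150): straight line of the TCP; attitude=None keeps the orientation; speed is the mean speed in mm/s.
- move_j(angles): joint-space move.
- grip(opening, squeeze=None): finger opening in mm; squeeze is the grip in N (None keeps the last); returns when the fingers have stopped.
- wait(seconds).
- solve_ik(position, orientation): joint angles nearest the present ones, or None.
- get_obs(): the state.
- get_image(name): name is "scene" or "top" or "wrist"; returns the picture (480x640x3 uint8, red, green, blue); there is no depth.
- get_calibration(name): a dict with "fx", "fy", "cx", "cy" (pixels), "R" (3x3) and "t" (3): a world point X has camera coordinates R X + t; the wrist camera has in their place "mount" (4x4, takes a point from camera to tool coordinates, whose origin is the TCP and whose axes are the flange's). Camera axes: x right, y down, z forward; pixel columns grow to the right and rows downward; lengths in mm; the calibration is good to about 2 mm. A picture is of the moment at which its call begins: read the wrist's pose just before it. get_calibration takes no time and is no camera call.
A pose or a line that the arm cannot do raises Unreachable and nothing moves.
- sign_off(): hands the job in; it is judged then, once.
Trained networks look in the newest picture that a camera, given by its name, has taken for a name from the list of things; names that differ only in an ending like _2 or _b are one class to them, and where a whole thing is asked for, a point or a joint stands for the part that bears it (a point fixed in the world has none). Each returns a list of dicts, best first, with "score" (0 to 1); they miss things now and then, are a little off and sometimes report something else, mostly with a low value. They report only what shows in the picture. A call takes as long as a camera call. They do not tell look-alikes from the thing itself.
- spot_in(name, camera): "extent" ([centre column, centre row, width, height] in pixels, round what is visible of it).
- regions_of(name, camera): "region" (480x640 bool, what is visible of it) and "extent" ([centre column, centre row, width, height] in pixels, round what is visible of it).
The state is a dict: "t": time; "joint_pos": joint angles; "qvel": joint speeds; "effort": joint torques, N m; "tcp_pos": TCP position; "ee_rot": TCP orientation; "wrist_force": force on the tool from outside, world axes, zero at the start; "moment": the same for the moment, N m; "grip_width": finger opening in mm; "grip_force": force on a finger pad.
Only numpy, scipy, OpenCV 4.12 (cv2) and the standard library are available. Lean on these libraries where they do the work, as an engineer would, in place of code of your own. Each camera call takes 0.05 s, during which the arm holds its last target. There are 200 camera calls.

TASK

Take the small counter sign out of its wooden storage block and slide its round post down into the holder's sleeve, past the spring plunger that grips it from the side, until it is fully home: resting on the cushioned stop hidden inside the sleeve. Press it home gently, by feel, with the panel's broad faces parallel to the long edges of the holder's foot plate, then let go. Leave the parcel, the stamp and the tape roll alone.

Things in the scene. Friction and masses are not known exactly. Their poses are not given: they have to be found in the camera images.
- sign: Loose counter sign, about 0.24 kg, standing in the block. Steel post 16 mm in diameter, 120 mm long, its lowest 10 mm tapering to a flat end 7 mm across; on top a flat black panel 12 mm thick (x), 90 mm wide (y), 52 mm tall (120 to 172 mm above the post's end), blank white on both faces, which are alike. Origin: centre of the post's flat lower end; z up the post.
- sign_foot (a point): The centre of the flat lower end of the sign's post (the same point as the origin of the sign).
- block: The wooden storage block, 90 x 130 x 50 mm (x, y, z), fixed to the counter. Origin: the centre of its underside. A square hole 18 mm wide, 42 mm deep, in the middle of its top holds the sign's post loosely.
- foot: The holder: dark steel foot plate 90 x 130 x 8 mm (long edges along y), fixed, with the stop it carries inside the sleeve. Origin: centre of its underside, on the sleeve's axis; z up. The stop is a height-adjustable rubber-cushioned disc; its setting is not measured: its top is 17 to 45 mm above this origin. It gives 1 mm per 6 N and must not get more than 25 N.
- sleeve: The holder's square aluminium sleeve, 40 x 40 x 100 mm, fixed on the middle of the foot plate and square to it. Square bore 18 mm wide, with a 45 degree lead-in 4 mm deep that widens it to 26 mm at the top. Origin: on the bore's axis at the sleeve's underside, 8 mm above the counter; z up. The plunger's housing and black pull knob stick out about 30 mm from its -y side.
- mouth (a point): The centre of the sleeve's open top, 108 mm above the counter. The hidden stop lies 63 to 91 mm below it.
- plunger (a joint): How far the spring plunger is pushed back, m: 0 free, 0.003 to 0.006 with the post past it, 0.009 at its end. It moves along the sleeve's y, 30 mm below the mouth; at rest its round 12 mm nose stands 6.5 mm into the bore. Pushing the post over it takes roughly 5 to 15 N, sliding on 3 to 10 N; its grip carries the sign's weight, so the sign does not drop home.
- parcel: Bystander: a loose cardboard parcel 120 x 80 x 60 mm with a paper band. Origin: the centre of its underside.
- stamp: Bystander: a loose wooden hand stamp, 40 mm across and 85 mm tall, standing up. Origin: the centre of its underside.
- tape: Bystander: a loose roll of brown tape, 60 mm across and 30 mm tall, lying flat. Origin: the centre of its underside.
Things that resemble listed ones, but are neither listed nor needed, are in the scene too. Leave any green or orange look-alike of the sign alone.

How it is judged:
By the outcome, as a careful person would: the job done as asked, in the order asked, and still so for the second after the job is handed in, with the robot touching nothing.
It also fails if it takes over 70 s, if anything falls off the work surface, if the arm or the gripper's body presses on something with over 40 N, if the wrist force passes 120 N, or if a joint passes its speed limit or range.

## Working session

There is one attempt and no reset: what is moved stays moved. The work goes in short steps, each a Python script; the robot and the scene stay as the last script left them, time stands still between calls to the robot, and variables do not carry over. Pictures are saved under pics/ and viewed, at most 10 in all, crops included, and the job is handed in when it is done.

```bash
mkdir -p pics; ls
python3 - <<'E'
from station import *
import cv2,numpy as np
o=get_obs(); print({k:np.round(v,3).tolist() for k,v in o.items()})
try: print(grasp_offset)
except Exception as e: print(e)
for c in ["scene","top"]:
    im=get_image(c); cv2.imwrite(f"pics/{c}0.png",im[:,:,::-1])
    k=get_calibration(c); print(c,{a:np.round(b,4).tolist() for a,b in k.items()})
    for n in ["sign","block","foot","sleeve","plunger","parcel","stamp","tape"]:
        print(n,[(round(d["score"],2),np.round(d["extent"]).astype(int).tolist()) for d in spot_in(n,c)])
print(get_calibration("wrist"))
print(get_obs()["t"])
E
```

```text
pics
{'t': 0.0, 'joint_pos': [69.201, 12.477, 92.53, 0.0, 75.131, -6.428], 'qvel': [-0.035, 0.022, 0.072, 0.129, 0.034, 0.004], 'effort': [0.002, -39.683, -30.386, -0.0, 0.01, -0.0], 'tcp_pos': [154.796, 604.673, 229.948], 'ee_rot': [-179.862, -0.016, 165.63], 'wrist_force': [0.103, 0.579, -0.822], 'moment': [-0.024, -0.029, -0.013], 'grip_force': 0.0, 'grip_width': 85.751}
18.700000000000003
scene {'fx': 612.3521, 'fy': 612.3521, 'cx': 321.6492, 'cy': 239.2717, 'R': [[-0.7931, 0.6091, 0.0086], [0.345, 0.4608, -0.8177], [-0.502, -0.6455, -0.5756]], 't': [339.1286, -116.984, 1448.9399]}
sign [(0.94, [356, 342, 55, 96]), (0.93, [492, 271, 30, 101]), (0.83, [420, 284, 41, 82])]
block [(0.81, [413, 335, 79, 84])]
foot [(0.95, [219, 216, 59, 34]), (0.43, [420, 284, 38, 89])]
sleeve [(0.81, [216, 194, 24, 54])]
plunger []
parcel [(0.63, [246, 271, 81, 66])]
stamp [(0.9, [334, 260, 18, 47])]
tape [(0.73, [296, 238, 28, 29]), (0.4, [419, 284, 42, 80])]
top {'fx': 556.0501, 'fy': 556.0501, 'cx': 320.9272, 'cy': 238.8255, 'R': [[0.023, -0.9997, 0.0005], [-0.9958, -0.0229, -0.0887], [0.0887, 0.
[... 205 characters left out ...]

foot [(0.91, [452, 222, 58, 38]), (0.26, [313, 247, 19, 21])]
sleeve [(0.61, [462, 220, 43, 22])]
plunger [(0.37, [472, 218, 22, 10])]
parcel [(0.59, [347, 185, 42, 58])]
stamp [(0.69, [311, 248, 22, 21])]
tape [(0.79, [367, 250, 26, 27])]
{'fx': 378.67249854777697, 'fy': 378.67249854777697, 'cx': 315.31269167092603, 'cy': 236.48002465939427, 'mount': array([[ 7.60413409e-04, -9.45012951e-01, -3.27032023e-01,
         8.33163082e+01],
       [ 9.99999400e-01,  4.60817284e-04,  9.93586648e-04,
        -4.49676544e-02],
       [-7.88250242e-04, -3.27032582e-01,  9.45012735e-01,
        -1.42009230e+02],
       [ 0.00000000e+00,  0.00000000e+00,  0.00000000e+00,
         1.00000000e+00]])}
0.9
```

Run:
```python
import cv2,numpy as np
a=cv2.imread("pics/scene0.png");b=cv2.imread("pics/top0.png")
v=np.vstack([cv2.resize(a[160:400,170:530],(800,533))])
cv2.imwrite("pics/c1.png",v)
cv2.imwrite("pics/c2.png",cv2.resize(b[130:340,140:500],(800,467),interpolation=cv2.INTER_CUBIC))
```

```text
(no output)
```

View pics/c1.png

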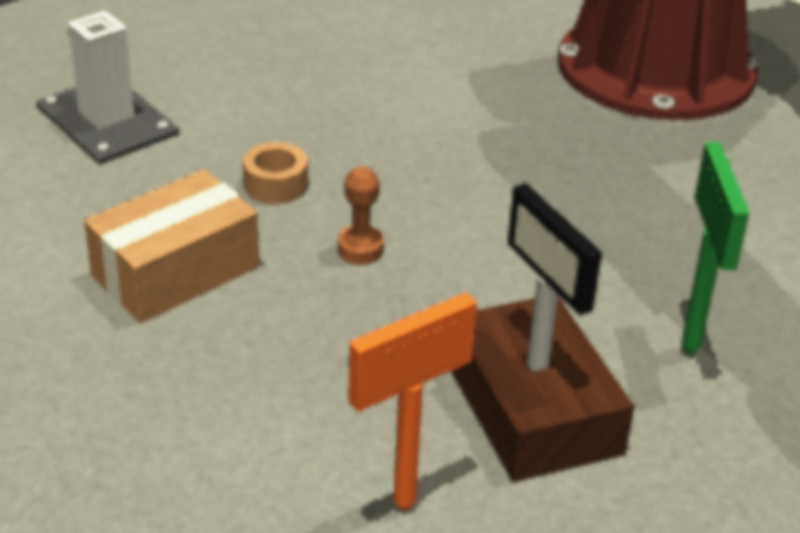

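View pics/c2.png

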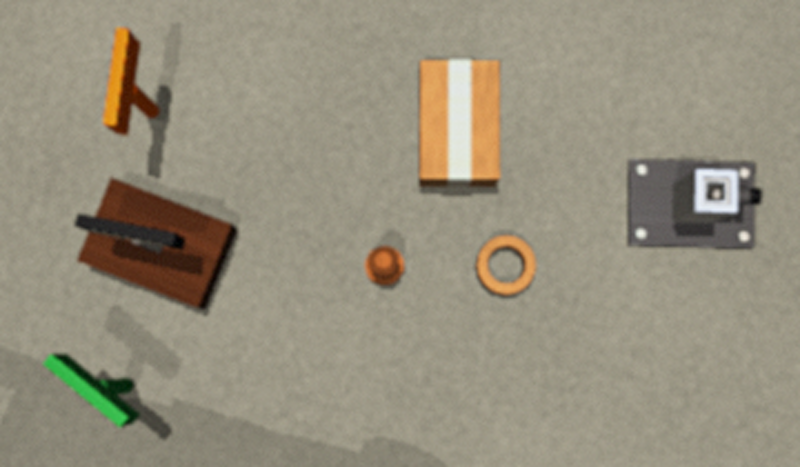

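The three sign-like things in the scene view are black at (420,284), orange at (356,342) and green at (492,271). In the top view they are at (198,234), (199,167) and (179,304). The black one has a white face and a steel post and stands in the wooden block, so it fits the description, and the enlarged crops confirm it. The holder is at top (452,222) with its knob towards +column, which is world −y.

Next I'll fit silhouettes from both cameras.

```bash
cat > h.py <<'E'
from station import *
import cv2,numpy as np
from scipy.optimize import minimize
from scipy.spatial.transform import Rotation as Ro
def cam(c,obs=None):
    k=get_calibration(c)
    if "R" in k: R,t=np.array(k["R"]),np.array(k["t"])
    else:
        T=np.eye(4);T[:3,:3]=Ro.from_euler('xyz',obs["ee_rot"],degrees=True).as_matrix();T[:3,3]=obs["tcp_pos"]
        M=np.linalg.inv(T@k["mount"]);R,t=M[:3,:3],M[:3,3]
    return k["fx"],k["fy"],k["cx"],k["cy"],R,t
def proj(K,X):
    c=np.asarray(X)@K[4].T+K[5]
    return np.c_[K[0]*c[:,0]/c[:,2]+K[2],K[1]*c[:,1]/c[:,2]+K[3]]
def ray(K,px,z):  # pixel -> world point at height z
    d=K[4].T@np.array([(px[0]-K[2])/K[0],(px[1]-K[3])/K[1],1]);o=-K[4].T@K[5]
    return o+d*(z-o[2])/d[2]
def box(a,b,c,z0,z1): return np.array([[x,y,z] for x in(-a/2,a/2) for y in(-b/2,b/2) for z in(z0,z1)])+[c[0],c[1],0]
SIGN=[box(12,90,(0,0),120,172),box(14,14,(0,0),42,120)]
SLEEVE=[box(40,40,(0,0),8,108)]
FOOT=[box(90,130,(0,0),0,8)]
def sil(K,parts,p,z0):
    m=np.zeros((480*4,640*4),np.uint8);c,s=np.cos(p[2]),np.sin(p[2])
    for P in parts:
        W=P@np.array([[c,s,0],[-s,c,0],[0,0,1]])+[p[0],p[1],z0]
        h=cv2.convexHull((proj(K,W)*4).astype(np.float32))
        cv2.fillConvexPoly(m,np.round(h*16+24).astype(np.int32),1,shift=4)
    return cv2.resize(m*255,(640,480),interpolation=cv2.INTER_AREA)/255.
def fit(views,parts,p0,z0,d=(10,10,.15)):
    def f(p): 
        r=0
        for K,m in views:
            s=sil(K,parts,p,z0); r+=np.abs(s-m).sum()/m.sum()
        return r
    best=None
    for _ in range(2):
        sm=np.array([p0]+[np.array(p0)+np.eye(3)[i]*d[i] for i in range(3)])
        r=minimize(f,p0,method="Nelder-Mead",options=dict(initial_simplex=sm,xatol=.02,fatol=1e-4,maxiter=150)); p0=r.x; d=[x/3 for x in d]
    return r.x,r.fun
def reg(name,c,px):
    L=regions_of(name,c); L=[d for d in L if np.hypot(d["extent"][0]-px[0],d["extent"][1]-px[1])<25]
    return L[0]["region"].astype(float) if L else None
E
python3 - <<'E'
from h import *
V={}
for c,ps,pf,pl in[("top",(198,234),(452,222),(462,220)),("scene",(420,284),(219,216),(216,194))]:
    get_image(c);K=cam(c)
    for n,p in[("sign",ps),("foot",pf),("sleeve",pl)]:
        m=reg(n,c,p); print(c,n,None if m is None else m.sum())
        if m is not None: V.setdefault(n,[]).append((K,m))
K=cam("top"); g=ray(K,(205,237),100);q=ray(K,(452,222),20);print(g,q)
for yaw in(-.2,.2): print("sign",fit(V["sign"],SIGN,[g[0],g[1],yaw],8))
print([fit([v],SIGN,[g[0],g[1],-.2],8) for v in V["sign"]])
if "sleeve" in V: print("sleeve",[fit(v,SLEEVE,[q[0],q[1],0],0) for v in [V["sleeve"]]+[[x] for x in V["sleeve"]]])
q=ray(K,proj(K,[[0,0,0]])[0],0);print(q,get_obs()["t"])
E
```

```text
top sign 366.0
top foot 1526.0
top sleeve 736.0
scene sign 1742.0
scene foot 979.0
scene sleeve 1201.0
[463.29049304 285.39002267 100.        ] [ 517.41168182 -257.36338115   20.        ]
sign (array([ 4.64985589e+02,  2.88315506e+02, -1.79255328e-01]), np.float64(0.23364653133216295))
sign (array([ 4.64780882e+02,  2.88336609e+02, -1.84518609e-01]), np.float64(0.23289080891809774))
[(array([ 4.64855139e+02,  2.87762091e+02, -1.80433426e-01]), np.float64(0.10600021429336762)), (array([ 4.64325716e+02,  2.88790420e+02, -1.90045177e-01]), np.float64(0.11556921275973076))]
sleeve [(array([ 5.20996504e+02, -2.56438534e+02,  2.21268025e-02]), np.float64(0.20830327171233406)), (array([ 5.21770526e+02, -2.57826936e+02,  2.57030740e-02]), np.float64(0.13933823529411762)), (array([ 5.19933157e+02, -2.56858991e+02,  3.90603333e-02]), np.float64(0.04239930776640381))]
[0. 0. 0.] 1.3
```

Run:
```python
from h import *
goto([464.8,288.2,270],[180,0,-10.4+90]); grip(50,60)
o=get_obs();K=cam("wrist",o);im=get_image("wrist");cv2.imwrite("pics/w1.png",im[:,:,::-1])
P=proj(K,[[464.8,288.2,180]])[0]; print(P,o["tcp_pos"],o["joint_pos"],o["t"])
for d in regions_of("sign","wrist"):
    print(d["score"],d["extent"])
    m=d["region"].astype(float); 
    if d["score"]>.4: print(fit([(K,m)],SIGN,[464.8,288.2,-.182],8,(5,5,.05)))
```

```text
[313.89652933 242.89393049] [464.65630086 288.44885864 269.94344155] [2.44768603e+01 1.15425381e+00 1.00668783e+02 1.25475611e-03
 7.81835387e+01 3.48463597e+01] 3.375
0.81 [202.5, 238.4, 66.8, 130.7]
(array([ 5.32416217e+02, -1.64423117e+02,  1.44804013e-01]), np.float64(1.0))
0.58 [312.2, 236.7, 18.4, 141.3]
(array([ 4.63319239e+02,  2.86675261e+02, -1.74670960e-01]), np.float64(0.049873428583687304))
0.58 [448.2, 70.2, 99.8, 140.0]
(array([ 5.32416217e+02, -1.64423117e+02,  1.44804013e-01]), np.float64(1.0))
```

View pics/w1.png

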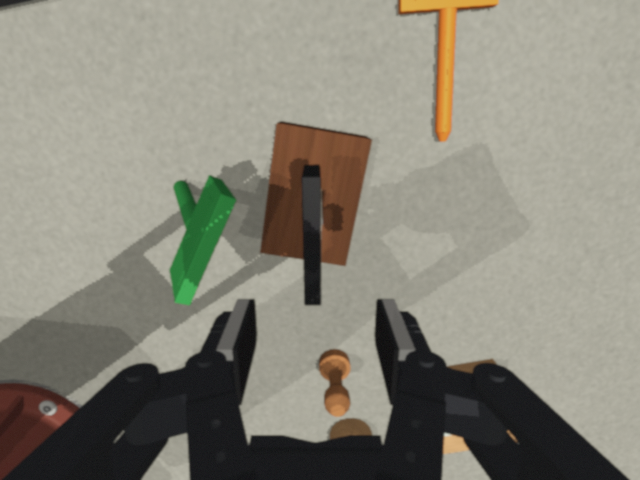

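The wrist view shows the black panel upright at column 312, rows 166–304, centred between the fingers and clear of green (200,240) and orange (447,70). I'll grasp it now.

Run:
```python
from h import *
A=[180,0,79.9]
goto([463.8,287.2,230],A); move_l([463.8,287.2,129.3],speed=100)
f0=get_obs()["wrist_force"]
grip(0,100); o=get_obs(); print("grip",o["grip_width"],o["grip_force"],o["wrist_force"]-f0,o["tcp_pos"],o["ee_rot"])
p=np.array(o["tcp_pos"]); move_l([463.8,287.2,300],speed=120)
wait(.3);o=get_obs();print(np.array(o["wrist_force"]),f0,o["grip_width"])
goto([520.8,-256.8,300],[180,0,91.5]) 
wait(.2);o=get_obs();K=cam("wrist",o);im=get_image("wrist");cv2.imwrite("pics/w2.png",im[:,:,::-1])
print(o["tcp_pos"],o["ee_rot"],o["wrist_force"],o["moment"],o["joint_pos"],o["t"])
for n in("sleeve","foot","sign","plunger"):
    for d in spot_in(n,"wrist"): print(n,round(d["score"],2),d["extent"])
im=get_image("scene");cv2.imwrite("pics/s2.png",cv2.resize(im[60:280,110:330],(600,600),interpolation=cv2.INTER_CUBIC)[:,:,::-1])
cv2.imwrite("pics/s2f.png",im[:,:,::-1])
```

```text
grip 11.062159399053492 97.35133051872253 [-0.90961904  0.08571985  5.1459712 ] [464.18608471 287.53574485 130.30007557] [ 1.79957024e+02 -4.46093529e-02  7.99025574e+01]
[ 0.31847635  0.16802406 -1.25167299] [-0.11459438  0.28513239 -0.53626868] 10.556576180635055
[ 521.11532881 -256.00327075  300.02753354] [ 1.79996752e+02 -4.06628164e-03  9.15765540e+01] [-0.45985783 -0.42150837 -1.51203006] [-0.06110426 -0.03371606 -0.00393902] [-3.30904786e+01  4.27122248e+00  9.42236328e+01  5.24946123e-03
  8.15047863e+01 -3.46678080e+01] 9.4
sleeve 0.7 [313.3, 196.0, 48.8, 58.2]
foot 0.96 [316.0, 183.0, 84.6, 112.4]
sign 0.71 [316.6, 324.4, 44.6, 234.5]
```

View pics/w2.png

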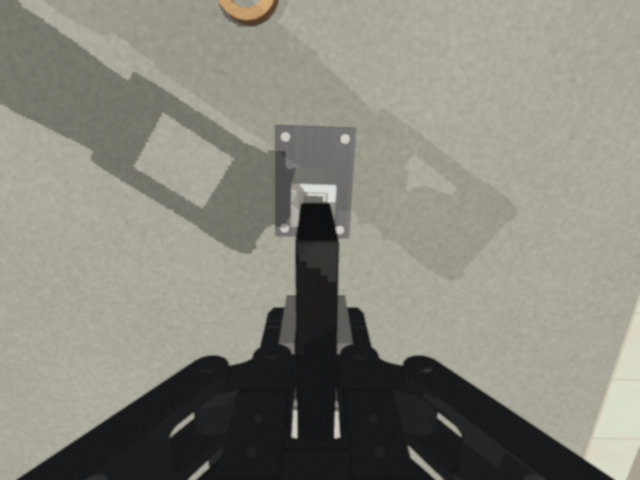

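View pics/s2.png

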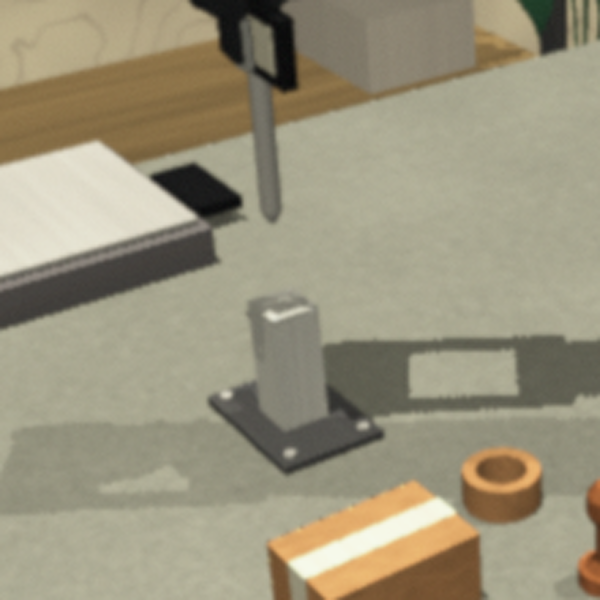

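The scene crop shows the post hanging at crop (270,215), with the sleeve mouth at (285,305). The post seems to lean slightly. The wrist view shows all four foot-plate bolts at about (285,137), (345,139), (284,229) and (340,230). I'll use them for the holder's centre and yaw, and measure the post's lean in the scene view.

```bash
cat > m.py <<'E'
from h import *
def cen(g,p,r=5):
    x,y=int(round(p[0])),int(round(p[1]));w=g[y-r:y+r+1,x-r:x+r+1].astype(float);w=np.clip(w-np.percentile(w,70),0,None)
    Y,X=np.mgrid[y-r:y+r+1,x-r:x+r+1];return np.array([(w*X).sum()/w.sum(),(w*Y).sum()/w.sum()])
def holder(K,g,pts,r,names):
    B=np.array([ray(K,cen(g,p,r),10)[:2] for p in pts]); M=np.array([[1,1],[-1,1],[1,-1],[-1,-1]])[names]*[35,55.]
    # similarity fit, returns centre,yaw,scale
    z=B[:,0]+1j*B[:,1];w=M[:,0]+1j*M[:,1];c=np.linalg.lstsq(np.c_[w,np.ones(len(w))],z,rcond=None)[0]
    return np.round([c[1].real,c[1].imag,np.degrees(np.angle(c[0])),abs(c[0])],2),np.round(B,1).tolist()
E
python3 - <<'E'
from m import *
o=get_obs();K=cam("wrist",o);g=cv2.imread("pics/w2.png",0)
# wrist: up in image = +? print projected axes
print(proj(K,[[521,-257,8],[571,-257,8],[521,-207,8]]).round(1))
pts=[(285,137),(345,139),(284,229),(340,230)]
B=[ray(K,cen(g,p,4),10) for p in pts];print(np.round(B,1))
T=cv2.imread("pics/top0.png",0);KT=cam("top")
pt=[(140+x*.45,130+y*.45) for x,y in[(641,170),(744,173),(641,233),(744,236)]]
print(np.round([ray(KT,cen(T,p,2),10) for p in pt],1))
# sign lean in scene
KS=cam("scene")
tcp=np.array(o["tcp_pos"])
from scipy.ndimage import gaussian_filter1d
S=cv2.imread("pics/s2f.png",0).astype(float)
for row in range(94,142,4):
    x0=110+(252+15*((row-60)*600/220-80)/135+10)*220/600; xs=np.arange(int(x0)-9,int(x0)+10); d=np.diff(gaussian_filter1d(S[row-1:row+2,xs].mean(0),.7))
    i,j=d.argmin(),d.argmax();print(row,xs[0],np.round(d).astype(int).tolist())
for z in(0,30,60,90,120): print(z,proj(KS,[[tcp[0],tcp[1],tcp[2]-122.3+z]]).round(1))
E
```

```text
[[314.3 183.1]
 [357.5 184.2]
 [315.5 138.6]]
[[ 487.3 -204.2   10. ]
 [ 553.3 -204.9   10. ]
 [ 486.7 -313.2   10. ]
 [ 552.8 -311.6   10. ]]
[[ 554.6 -205.4   10. ]
 [ 553.9 -311.4   10. ]
 [ 488.6 -204.8   10. ]
 [ 487.7 -311.    10. ]]
94 197 [0, 0, -2, -2, 3, 5, 3, -1, -4, -6, -5, -1, 6, 3, -5, -9, -3, 3]
98 198 [0, -4, -5, -1, 4, 3, 0, -2, -5, -7, -2, 7, 7, 2, -1, -1, -1, -1]
102 198 [0, -1, -3, -2, 2, 4, 2, -1, -5, -7, -5, 2, 7, 5, 2, 0, 0, 0]
106 198 [0, -1, -2, -3, 1, 5, 3, 0, -3, -7, -5, 8, 20, 15, 9, 6, 4, 4]
110 199 [3, -1, -14, -21, -11, -1, 1, -2, -5, -4, 12, 29, 20, 6, 1, 0, 0, 0]
114 199 [0, -2, -11, -21, -16, -3, 1, -1, -4, -6, 2, 19, 25, 14, 4, 1, 0, 0]
118 200 [-1, -8, -19, -19, -8, 0, 0, -3, -5, -1, 15, 27, 16, 4, 1, 1, 1, 0]
122 200 [0, -3, -13, -23, -14, -1, 1, -1, -5, -4, 9, 26, 20, 8, 2, 0, 0, 0]
126 201 [-2, -10, -20, -16, -5, 0, -2, -4, -5, 2, 19, 24, 13, 4, 1, 0, 1, 0]
130 201 [0, -6, -17, -20, -8, 1, 0, -3, -5, -2, 14, 27, 18, 6, 1, 0, 0, 0]
134 202 [-3, -12, -22, -14, -2, 2, -2, -5, -4, 9, 25, 20, 8, 2, 0, 0, 0, 0]
138 202 [0, -4, -13, -19, -15, -7, -4, -3, 4, 18, 24, 14, 4, 0, -1, -1, 0, 0]
0 [[209.7 140.9]]
30 [[208.2 127.4]]
60 [[206.8 113.4]]
90 [[205.2  99.1]]
120 [[203.7  84.3]]
```

Run:
```python
from h import *
A=[180,0,89.6]
x,y=520.7,-257.3
move_l([x,y,260],A,speed=80); wait(.3)
f0=np.mean([get_obs()["wrist_force"] for _ in range(1)],0);print("tare",f0)
np.save("tare.npy",f0)
move_l([x,y,233],A,speed=60)
for z in np.arange(230,207,-2.):
    move_l([x,y,z],A,speed=25); o=get_obs();f=o["wrist_force"]-f0;t=o["tcp_pos"]
    print(z,np.round(t,1),f.round(1),np.round(o["moment"],2),round(o["t"],1))
    if f[2]>12 or np.hypot(f[0],f[1])>12: print("STOP");break
im=get_image("scene");cv2.imwrite("pics/s3.png",cv2.resize(im[60:280,110:330],(600,600),interpolation=cv2.INTER_CUBIC)[:,:,::-1])
```

```text
tare [-0.28302418  1.19313165 -1.86105752]
230.0 [ 520.8 -257.3  230.1] [ 0.4 -0.9  1. ] [ 0.04  0.   -0.01] 11.5
228.0 [ 520.6 -257.2  227.9] [-0.5 -1.6 -0.5] [-0.03 -0.02 -0.04] 11.8
226.0 [ 520.6 -257.2  225.8] [ 0.6 -1.5 -0.5] [0.02 0.04 0.03] 12.0
224.0 [ 520.6 -257.2  223.8] [-0.2 -0.6 -0.5] [-0.01 -0.03  0.01] 12.3
222.0 [ 520.6 -257.2  221.7] [ 0.5 -1.9 -0.3] [-0.04  0.03 -0.  ] 12.5
220.0 [ 520.6 -257.2  219.8] [ 0.6 -1.5  0.8] [ 0.    0.02 -0.04] 12.8
218.0 [ 520.6 -257.2  217.8] [ 1.4 -1.5 -0.2] [ 0.03 -0.01  0.05] 13.0
216.0 [ 520.6 -257.2  215.7] [ 1.3 -1.9  0.7] [-0.01 -0.05  0.03] 13.3
214.0 [ 520.6 -257.2  213.8] [-0.1 -2.5  0.3] [-0.03 -0.02 -0.06] 13.5
212.0 [ 520.6 -257.2  211.8] [-0.8 -1.7 -0.2] [ 0.01 -0.01 -0.02] 13.8
210.0 [ 520.6 -257.3  209.8] [ 0.  -0.7  1.3] [-0.02 -0.   -0.02] 14.0
208.0 [ 520.6 -257.3  207.8] [ 0.2 -0.7 -0.5] [-0.   -0.03  0.01] 14.3
```

View pics/s3.png

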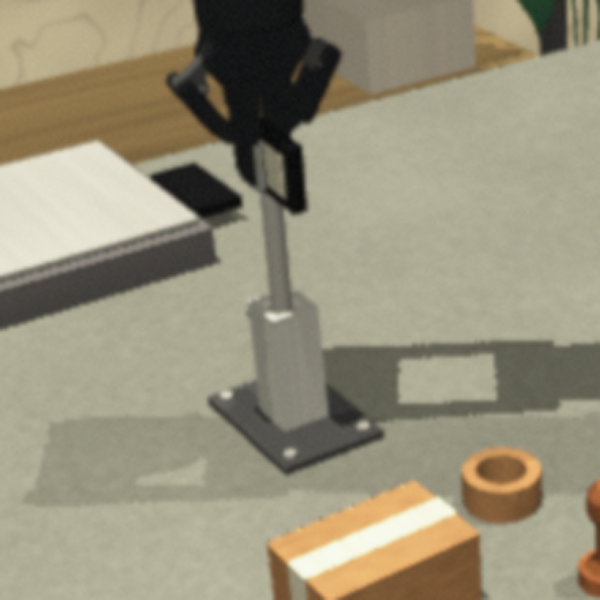

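The post has entered the sleeve at crop (282,308) with no contact force. I'll go over the plunger next, down to just above the highest possible stop.

Run:
```python
from h import *
A=[180,0,89.6];x,y=520.7,-257.3;f0=np.load("tare.npy")
for z in np.arange(207,170.5,-1.):
    move_l([x,y,z],A,speed=15); o=get_obs();f=o["wrist_force"]-f0;t=o["tcp_pos"]
    print(z,np.round(t,1),f.round(1),np.round(o["moment"],2)[:2],round(o["grip_width"],1),round(o["t"],1))
    if f[2]>24 or np.hypot(f[0],f[1])>25: print("STOP");break
```

```text
207.0 [ 520.7 -257.3  206.9] [ 0.3 -0.1  0.7] [-0.02 -0.01] 10.8 14.6
206.0 [ 520.6 -257.3  205.9] [ 0.3 -0.8  0.4] [ 0.   -0.01] 11.2 14.8
205.0 [ 520.6 -257.3  204.9] [ 0.6 -0.4 -0.7] [-0.02  0.  ] 10.8 15.1
204.0 [ 520.6 -257.2  204. ] [ 0.5 -1.   1.4] [0.13 0.13] 11.5 15.3
203.0 [ 520.8 -257.   202.9] [-0.   0.1 -0.1] [ 0.36 -0.05] 10.7 15.6
202.0 [ 520.9 -256.8  202.1] [0.  1.7 2.5] [ 0.7  -0.06] 10.9 15.8
201.0 [ 520.9 -256.9  201. ] [0.3 1.6 2.8] [ 0.92 -0.1 ] 11.0 16.1
200.0 [ 520.8 -257.   199.9] [1.6 1.9 2.8] [ 1.08 -0.16] 10.5 16.3
199.0 [ 520.8 -257.1  199. ] [1.  2.6 3.4] [ 1.13 -0.16] 11.0 16.6
198.0 [ 520.8 -257.1  197.9] [1.  3.5 4. ] [ 1.23 -0.2 ] 11.0 16.8
197.0 [ 520.7 -257.1  196.7] [1.4 4.  2.3] [ 1.28 -0.37] 10.8 17.1
196.0 [ 520.7 -257.1  195.7] [0.6 3.3 3.4] [ 1.29 -0.31] 10.8 17.3
195.0 [ 520.7 -257.1  194.8] [0.8 3.8 3.4] [ 1.4 -0.4] 10.9 17.6
194.0 [ 520.8 -257.1  193.9] [1.4 4.6 4.2] [ 1.39 -0.34] 10.7 17.8
193.0 [ 520.8 -257.1  193.5] [1.2 4.3 5.9] [ 1.5  -0.21] 10.9 18.1
192.0 [ 520.7 -257.1  192.3] [1.6 3.7 5.8] [ 1.49 -0.15] 10.9 18.3
191.0 [ 520.7 -25
[... 689 characters left out ...]
6 2.6] [ 1.44 -0.32] 10.9 21.1
180.0 [ 520.6 -257.3  180. ] [1.2 3.8 2.5] [ 1.42 -0.34] 11.1 21.3
179.0 [ 520.6 -257.4  179. ] [2.2 3.3 2.3] [ 1.4  -0.32] 10.8 21.6
178.0 [ 520.6 -257.4  177.9] [1.8 3.4 2.3] [ 1.39 -0.31] 10.9 21.8
177.0 [ 520.6 -257.4  176.9] [1.1 3.1 2.6] [ 1.34 -0.28] 10.9 22.1
176.0 [ 520.7 -257.4  175.9] [1.5 2.7 3.4] [ 1.33 -0.24] 10.8 22.3
175.0 [ 520.7 -257.4  174.8] [0.9 4.1 3.4] [ 1.2  -0.22] 10.9 22.6
174.0 [ 520.7 -257.4  173.8] [1.9 3.1 2.9] [ 1.18 -0.18] 10.8 22.8
173.0 [ 520.7 -257.4  172.8] [1.1 3.1 3.6] [ 1.17 -0.16] 10.5 23.1
172.0 [ 520.7 -257.4  172.2] [0.7 2.1 5.1] [ 1.15 -0.05] 10.8 23.3
171.0 [ 520.7 -257.4  171.1] [0.4 2.7 4.8] [ 1.13 -0.05] 10.6 23.6
```

Run:
```python
from h import *
A=[180,0,89.6];x,y=520.7,-257.4;f0=np.load("tare.npy");n=0
for z in np.arange(170.5,134,-.5):
    move_l([x,y,z],A,speed=12); o=get_obs();f=o["wrist_force"]-f0;t=o["tcp_pos"]
    print(z,np.round(t[2],2),f.round(1),np.round(o["moment"],2)[:2],round(o["t"],1))
    n=n+1 if f[2]>11.5 else 0
    if n>=2 or f[2]>15 or np.hypot(f[0],f[1])>20: print("STOP");break
wait(.3);o=get_obs();print(o["tcp_pos"],o["wrist_force"]-f0,o["t"])
```

```text
170.5 170.6 [-0.1  2.3  5.5] [1.16 0.04] 23.8
170.0 170.05 [-0.5  2.7  6.5] [1.08 0.09] 24.1
169.5 169.61 [-0.4  2.6  6.6] [1.13 0.07] 24.3
169.0 169.07 [-0.7  3.7  6. ] [1.07 0.09] 24.6
168.5 168.57 [0.4 2.6 6.3] [1.07 0.11] 24.8
168.0 168.07 [-0.1  2.3  6.4] [1.03 0.16] 25.1
167.5 167.54 [-0.9  2.2  6.5] [1.02 0.08] 25.3
167.0 167.09 [-1.1  2.   7.7] [1.01 0.1 ] 25.6
166.5 166.56 [-0.5  2.2  6.7] [0.98 0.23] 25.8
166.0 166.05 [-0.4  2.7  6.8] [0.98 0.17] 26.1
165.5 165.55 [-0.8  2.1  6.4] [1.01 0.18] 26.3
165.0 165.04 [-0.1  1.6  7.3] [0.93 0.09] 26.6
164.5 164.53 [0.4 0.7 6.4] [0.91 0.15] 26.8
164.0 164.06 [-0.2  1.3  7. ] [0.92 0.1 ] 27.1
163.5 163.56 [-0.7  1.9  6.1] [0.96 0.12] 27.3
163.0 163.08 [-0.2  1.5  6.4] [0.89 0.17] 27.6
162.5 162.54 [-0.7  2.1  6.9] [0.82 0.16] 27.8
162.0 162.4 [-0.5  1.5  8.5] [0.87 0.32] 28.1
161.5 161.98 [-1.4  2.3  7.7] [0.94 0.29] 28.3
161.0 161.44 [-1.1  2.4  8.5] [0.92 0.25] 28.6
160.5 160.96 [-1.4  2.   7.8] [0.9  0.25] 28.8
160.0 160.46 [-1.1  2.4  8.8] [0.83 0.28] 29.1
159.5 159.97 [-0.9  2.8  8.3] [0.88 0.27] 29.3
159.0 159.45 [-1.7  2.2  8.3] [0.9  0.27] 29.6
158.5 158.96 [-1.4  1.1  9.5] [0.84 0.29] 29.8
158.0 158.42 [-0.7  1.4  8.2] [0.86 0.28] 30.1
157.5 158.05 [-1.3  2.4  8.2] [0.9  0.28] 30.3
157.0 157.93 [-1.2  1.5 10.6] [0.92 0.41] 30.6
156.5 157.85 [-2.5  1.9 12.4] [1.02 0.59] 30.8
156.0 157.5 [-2.9  2.5 12.1] [1.   0.57] 31.1
STOP
[ 520.76725123 -257.86832461  157.4991886 ] [-3.27673032  2.14424764 12.6341847 ] 31.3667
```

Run:
```python
from h import *
A=[180,0,89.6];x,y=520.7,-257.4;f0=np.load("tare.npy")
for z in np.arange(155.7,152,-.3):
    move_l([x,y,z],A,speed=12); wait(.1); o=get_obs();f=o["wrist_force"]-f0;t=o["tcp_pos"]
    print(round(z,1),np.round(t[2],2),f.round(1),np.round(o["moment"],2)[:2],np.round(o["ee_rot"],2),round(o["t"],1))
    if f[2]>18.5 : print("STOP");break
```

```text
155.7 157.41 [-2.4  2.3 13.5] [1.06 0.69] [-1.7999e+02  5.0000e-02  8.9610e+01] 31.7
155.4 157.37 [-2.7  2.7 14.2] [1.13 0.78] [-1.7999e+02  5.0000e-02  8.9610e+01] 32.1
155.1 157.37 [-3.7  2.1 14.7] [1.19 0.83] [-1.800e+02  6.000e-02  8.961e+01] 32.4
154.8 157.32 [-4.4  2.5 15.9] [1.17 0.89] [-1.800e+02  6.000e-02  8.961e+01] 32.8
154.5 157.29 [-4.1  2.9 17.1] [1.27 1.05] [-1.800e+02  6.000e-02  8.961e+01] 33.1
154.2 156.95 [-4.3  3.2 16.2] [1.29 1.  ] [-1.800e+02  6.000e-02  8.961e+01] 33.5
153.9 156.88 [-5.1  4.1 18.6] [1.3  1.07] [-1.7999e+02  6.0000e-02  8.9620e+01] 33.8
STOP
```

The actual travel was 1.2 mm for about +10 N, which is consistent with the cushion at a foot height of about 35 mm. Wedging from the growing side load isn't ruled out, though. I'll unload, release, regrasp stress-free and press again to check.

Run:
```python
from h import *
A=[180,0,89.6];x,y=520.7,-257.4;f0=np.load("tare.npy")
def rep(s):
    o=get_obs();print(s,np.round(o["tcp_pos"],2),(o["wrist_force"]-f0).round(1),np.round(o["moment"],2),round(o["grip_width"],1),round(o["t"],1));return o
move_l([x,y,156.2],A,speed=12);wait(.2);rep("unload")
grip(40);wait(.3);o=rep("open")
K=cam("wrist",o);im=get_image("wrist");cv2.imwrite("pics/w4.png",im[:,:,::-1])
im=get_image("scene");cv2.imwrite("pics/s4.png",cv2.resize(im[60:280,110:330],(600,600),interpolation=cv2.INTER_CUBIC)[:,:,::-1])
```

```text
unload [ 520.77 -257.85  157.01] [-1.4  1.7  9.9] [ 0.9   0.46 -0.05] 11.1 34.4
open [ 520.7  -257.46  156.14] [ 0.5 -1.8  1.5] [ 0.04  0.01 -0.02] 39.9 35.0
```

```bash
python3 -c "
import cv2,numpy as np
a=cv2.imread('pics/w4.png');b=cv2.imread('pics/s4.png')
cv2.imwrite('pics/c4.png',np.hstack([cv2.resize(a[60:480,160:480],(400,525)),cv2.resize(b[:525,100:500],(400,525))]))"
```

```text
(no output)
```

View pics/c4.png

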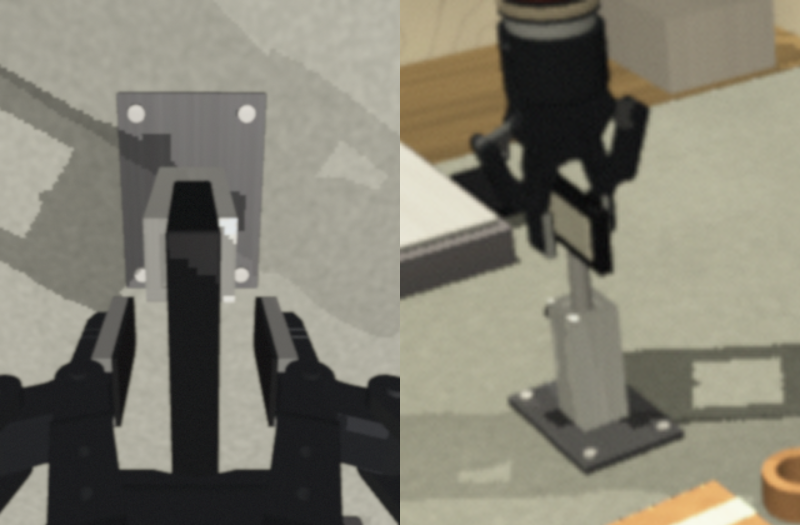

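The panel sits square to the foot plate at left-crop column 193, with the fingers clear on both sides. The right crop shows the post upright in the sleeve. Regrasping to press again.

Run:
```python
from h import *
A=[180,0,89.6];x,y=520.7,-257.4;f1=np.mean([(wait(.05),get_obs()["wrist_force"])[1] for _ in range(4)],0)
def rep(s):
    o=get_obs();f=o["wrist_force"]-f1;print(s,np.round(o["tcp_pos"],2),f.round(1),np.round(o["moment"],2),round(o["t"],1));return f
move_l([x,y,158],A,speed=20)
grip(0,100);wait(.2);rep("closed")
for z in np.arange(157.6,152,-.4):
    move_l([x,y,z],A,speed=12);wait(.1);f=rep(round(z,1))
    if f[2]>16: print("STOP");break
```

```text
closed [ 520.3  -257.45  157.98] [-2.3 -0.6  0.9] [ 0.03  0.51 -0.03] 36.2
157.6 [ 520.4  -257.47  157.94] [-4.6 -0.5  5.7] [0.2  0.92 0.02] 36.5
157.2 [ 520.45 -257.48  157.93] [-4.8  0.2  7.3] [ 0.18  1.08 -0.02] 36.9
156.8 [ 520.5  -257.5   157.91] [-5.4 -0.   8.4] [0.3  1.19 0.02] 37.2
156.4 [ 520.52 -257.52  157.91] [-6.8  0.6  9.7] [0.33 1.31 0.03] 37.6
156.0 [ 520.53 -257.52  157.88] [-6.7  0.9 11.1] [ 0.38  1.36 -0.02] 37.9
155.6 [ 520.56 -257.53  157.84] [-7.1  1.7 12.8] [ 0.5   1.5  -0.01] 38.3
155.2 [ 520.6  -257.56  157.84] [-7.8  1.4 15.2] [0.59 1.6  0.02] 38.6
154.8 [ 520.62 -257.56  157.82] [-7.4  2.7 14.3] [ 0.65  1.74 -0.  ] 39.0
154.4 [ 520.63 -257.58  157.76] [-7.8  3.  16.4] [0.75 1.89 0.01] 39.3
STOP
```

That's ambiguous, since static friction hides the slope. A cleaner test is to pull up 3 mm, null the side load and slide down again, watching for a flat force followed by a ramp at the same height.

Run:
```python
from h import *
A=[180,0,89.6];x,y=520.2,-257.4;f1=np.load("tare.npy")
def rep(s):
    o=get_obs();f=o["wrist_force"]-f1;print(s,np.round(o["tcp_pos"],2),f.round(1),np.round(o["moment"],2)[:2],round(o["t"],1));return f
move_l([x,y,161],A,speed=15);f=rep("up")
x+=np.clip(f[0]*.1,-.5,.5);y+=np.clip(f[1]*.1,-.5,.5)
for z in np.arange(160.5,153,-.5):
    move_l([x,y,z],A,speed=12);f=rep(round(z,1))
    if f[2]>17: print("STOP");break
print(x,y)
```

```text
up [ 519.81 -257.2   158.8 ] [ 2.6 -4.  -8.1] [-0.72 -0.49] 39.9
160.5 [ 519.83 -257.27  159.22] [  1.9  -3.3 -12.1] [-0.43 -0.32] 40.2
160.0 [ 519.85 -257.32  159.27] [  1.2  -3.5 -12. ] [-0.32 -0.18] 40.4
159.5 [ 519.96 -257.4   159.28] [ -0.8  -1.9 -11.2] [-0.13  0.05] 40.7
159.0 [ 520.09 -257.49  159.21] [-2.2 -0.4 -8.3] [0.12 0.47] 40.9
158.5 [ 520.22 -257.56  159.14] [-2.9  0.3 -3.4] [0.43 0.8 ] 41.2
158.0 [ 520.37 -257.62  159.06] [-4.5  0.5  0.3] [0.63 1.15] 41.4
157.5 [ 520.45 -257.62  158.99] [-4.7  1.3  1.3] [0.69 1.23] 41.7
157.0 [ 520.51 -257.68  158.98] [-6.7  1.7  3.5] [0.78 1.44] 41.9
156.5 [ 520.56 -257.68  158.94] [-6.6  0.7  5.6] [0.8  1.54] 42.2
156.0 [ 520.58 -257.71  158.87] [-6.8  2.6  7.1] [0.92 1.67] 42.4
155.5 [ 520.65 -257.73  158.84] [-8.2  2.6  8.9] [1.05 1.75] 42.7
155.0 [ 520.69 -257.77  158.66] [-8.   2.9 10.1] [1.11 1.87] 42.9
154.5 [ 520.7  -257.78  158.54] [-8.   1.4 11.2] [1.18 2.01] 43.2
154.0 [ 520.75 -257.78  158.46] [-8.8  3.2 12.9] [1.24 2.17] 43.4
153.5 [ 520.79 -257.83  158.42] [-9.1  2.8 14.7] [1.32 2.25] 43.7
520.4623015553155 -257.79564783375895
```

Run:
```python
from h import *
A=[180,0,89.6];x,y,z=520.46,-257.8,153.5;f1=np.load("tare.npy")
for i in range(26):
    f=get_obs()["wrist_force"]-f1
    x+=np.clip(f[0]*.1,-.5,.5);y+=np.clip(f[1]*.1,-.5,.5)
    if i>4 and f[2]<15: z-=.4
    move_l([x,y,z],A,speed=12);o=get_obs();f=o["wrist_force"]-f1
    print(np.round([x,y,z],2),np.round(o["tcp_pos"],2),f.round(1),np.round(o["moment"],2)[:2],round(o["t"],1))
    if f[2]>19: print("STOP");break
```

```text
[ 519.96 -257.52  153.5 ] [ 520.68 -257.77  158.41] [-8.7  2.2 13.2] [1.2  2.03] 43.9
[ 519.46 -257.29  153.5 ] [ 520.58 -257.71  158.4 ] [-7.2  3.1 12.4] [1.15 1.82] 44.2
[ 518.96 -256.99  153.5 ] [ 520.48 -257.62  158.45] [-6.5  2.7 12.3] [1.02 1.65] 44.4
[ 518.46 -256.72  153.5 ] [ 520.36 -257.58  158.45] [-6.1  1.8 11.7] [0.95 1.5 ] 44.7
[ 517.96 -256.53  153.5 ] [ 520.24 -257.55  158.43] [-5.   1.4 10.7] [0.95 1.29] 44.9
[ 517.46 -256.39  153.1 ] [ 520.14 -257.54  158.43] [-5.   1.2 10.4] [0.95 1.28] 45.2
[ 516.96 -256.27  152.7 ] [ 520.06 -257.56  158.4 ] [-4.3  2.2 11.4] [1.   1.26] 45.4
[ 516.53 -256.06  152.3 ] [ 519.98 -257.48  158.37] [-4.1  1.7 11.9] [0.95 1.15] 45.7
[ 516.12 -255.88  151.9 ] [ 519.93 -257.48  158.35] [-3.6  1.5 13.9] [0.97 1.15] 45.9
[ 515.76 -255.74  151.5 ] [ 519.84 -257.47  158.31] [-3.   2.8 14.9] [0.94 1.12] 46.2
[ 515.46 -255.45  151.1 ] [ 519.8  -257.43  158.32] [-3.5  1.3 14.6] [0.97 1.16] 46.4
[ 515.11 -255.32  150.7 ] [ 519.75 -257.4   158.28] [-3.3  1.5 16.1] [0.97 1.11] 46.7
[ 514.78 -255.17  150.7 ] [ 519.67 -257.36  158.29] [-3.3  1.7 14.9]
[... 435 characters left out ...]
7 0.77] 48.2
[ 513.43 -254.4   149.9 ] [ 519.22 -257.3   157.97] [-1.6  0.2 15.3] [0.78 0.7 ] 48.4
[ 513.27 -254.38  149.9 ] [ 519.19 -257.29  157.98] [-1.5 -0.1 15. ] [0.79 0.61] 48.7
[ 513.11 -254.39  149.9 ] [ 519.15 -257.3   157.99] [-1.2  0.4 14.3] [0.75 0.51] 48.9
[ 512.99 -254.36  149.5 ] [ 519.12 -257.3   157.9 ] [-1.3  0.6 14.9] [0.83 0.59] 49.2
[ 512.86 -254.3   149.1 ] [ 519.12 -257.31  157.87] [-2.5  1.2 16.7] [0.88 0.72] 49.4
[ 512.61 -254.18  149.1 ] [ 519.06 -257.28  157.88] [-1.5  0.8 16.4] [0.81 0.6 ] 49.7
[ 512.46 -254.1   149.1 ] [ 519.03 -257.23  157.85] [-1.6 -0.2 15.3] [0.83 0.52] 49.9
[ 512.31 -254.12  149.1 ] [ 518.98 -257.28  157.85] [-1.2  1.  15.9] [0.77 0.49] 50.2
```

With the side load nulled (Fx ≈ −1 N), the post settles at the same height as before (157.8) under about 16 N. Free sliding there took only 3–8 N, so it is on the cushioned stop. Next I'll unload without pulling, release and retreat.

```bash
python3 - <<'E'
from h import *
A=[180,0,89.6];f1=np.load("tare.npy");a=np.array([512.3,-254.1,149.1]);b=np.array([519.3,-257.3,157.3])
for s in np.linspace(.15,1,9):
    move_l(a+(b-a)*s,A,speed=15);o=get_obs();f=o["wrist_force"]-f1
    print(round(s,2),np.round(o["tcp_pos"],2),f.round(1),round(o["t"],1))
    if f[2]<3.5: break
grip(45);wait(.2);o=get_obs();print(o["tcp_pos"],(o["wrist_force"]-f1).round(1),o["t"])
t=o["tcp_pos"];move_l([520.2,t[1],t[2]+6],A,speed=30);move_l([520.2,t[1],260],A,speed=80)
wait(.2);o=get_obs();K=cam("wrist",o);im=get_image("wrist");cv2.imwrite("pics/w5.png",im[:,:,::-1])
for d in regions_of("sign","wrist"):
    print(d["score"],d["extent"])
    m=d["region"].astype(float)
    for z in (32,35,38): print(z,fit([(K,m)],[box(12,90,(0,0),120,172)],[520.5,-257.3,-.007],z,(3,3,.05)))
im=get_image("scene");cv2.imwrite("pics/s5.png",im[:,:,::-1]);KS=cam("scene")
c=proj(KS,[[521,-257,100]])[0]
for d in regions_of("sign","scene"):
    e=d["extent"];print("scene",d["score"],e)
    if abs(e[0]-c[0])<40:
        m=d["region"].astype(float)
        for z in range(17,48,4): print(z,fit([(KS,m)],[SIGN[0],box(14,14,(0,0),108-z,120)],[520.5,-257.3,-.007],z,(3,3,.05)))
print(get_obs()["t"])
E
python3 -c "
import cv2,numpy as np
a=cv2.imread('pics/w5.png');b=cv2.imread('pics/s5.png')
cv2.imwrite('pics/c5.png',np.hstack([cv2.resize(a[0:420,160:480],(400,525)),cv2.resize(b[100:310,130:290],(400,525))]))"
```

```text
0.15 [ 519.11 -257.31  157.89] [-1.5  0.1 13.4] 50.4
0.26 [ 519.23 -257.3   157.91] [-1.8  0.5 12.1] 50.7
0.36 [ 519.29 -257.34  157.92] [-1.6 -0.2  9. ] 50.9
0.47 [ 519.38 -257.41  157.95] [-1.8  0.4 10.1] 51.2
0.57 [ 519.48 -257.44  157.95] [-2.6  0.4  9.9] 51.4
0.68 [ 519.61 -257.47  157.97] [-1.3  0.3  8.7] 51.7
0.79 [ 519.72 -257.52  157.97] [-2.1  0.   7.6] 51.9
0.89 [ 519.86 -257.56  158.  ] [-1.9 -0.3  8.6] 52.2
1.0 [ 519.98 -257.59  158.03] [-1.5  1.7  6.2] 52.4
[ 519.3206939  -257.33554984  157.20953482] [-1.  -1.3  2.4] 53.0417
scene 0.77 [403.2, 435.1, 97.1, 89.9]
scene 0.73 [210.6, 147.2, 30.9, 51.3]
17 (array([ 5.05078427e+02, -2.84333415e+02,  9.14305017e-03]), np.float64(0.15262095889810062))
21 (array([ 5.08469735e+02, -2.77478407e+02,  5.65522255e-03]), np.float64(0.13528534456288108))
25 (array([ 5.12113923e+02, -2.70382517e+02, -3.24990018e-03]), np.float64(0.11929639864894505))
29 (array([ 5.15702767e+02, -2.63301245e+02, -6.23116424e-03]), np.float64(0.10349607404483047))
33 (array([ 5.19374658e+02, -2.56108448e+02, -1.08122129e-02]), np.float64(0.08960828179146377))
37 (array([ 5.22893591e+02, -2.50030144e+02, -2.64094716e-02]), np.float64(0.08246260472869237))
41 (array([ 5.26534047e+02, -2.42505149e+02, -2.93432001e-02]), np.float64(0.09238496293371935))
45 (array([ 5.29886529e+02, -2.36198907e+02, -3.22524304e-02]), np.float64(0.11251919112163881))
scene 0.64 [441.6, 298.1, 91.0, 43.1]
55.15
```

View pics/c5.png

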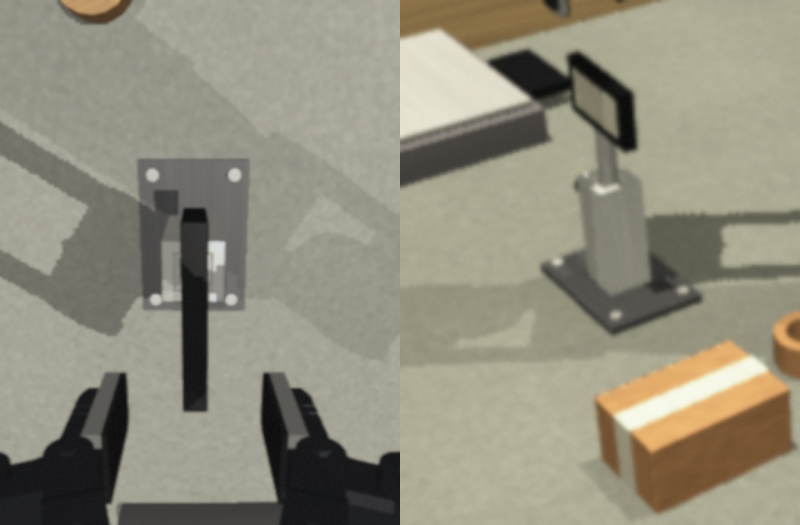

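The panel is square to the plate (wrist crop, column 195) and stands at a foot height of about 34 mm. As a last check by feel, I'll press straight down gently on the panel's top edge with closed fingertips. This has no side load, so a wedged post would slide.

Run:
```python
from h import *
A=[180,0,89.6];x,y=520.2,-257.4
grip(0,40);f1=get_obs()["wrist_force"];move_l([x,y,210],A,speed=100);z=210
while get_obs()["t"]<62.5:
    z-=1 ;move_l([x,y,z],A,speed=25);o=get_obs();f=o["wrist_force"]-f1
    print(round(z,1),np.round(o["tcp_pos"],2),f.round(1),round(o["t"],1))
    if f[2]>17 or np.hypot(f[0],f[1])>10: break
move_l([x,y,280],A,speed=150);print(get_obs()["t"])
```

```text
209 [ 520.52 -257.6   209.63] [-0.8 -0.7  1.7] 56.5
208 [ 520.2  -257.39  208.05] [ 0.4 -0.8  0.7] 56.8
207 [ 520.13 -257.34  206.87] [-0.5 -0.2  0.6] 57.0
206 [ 520.45 -257.55  206.63] [-0.1 -0.7  3.1] 57.3
205 [ 520.74 -257.88  206.51] [-1.5 -0.9  6.9] 57.5
204 [ 521.1  -258.24  206.41] [-0.9 -0.1  9.7] 57.8
203 [ 521.46 -258.61  206.35] [-2.1 -1.1 11.4] 58.0
202 [ 521.84 -258.97  206.25] [-2.   0.3 14.2] 58.3
201 [ 522.13 -259.26  205.99] [-3.1 -0.8 15.7] 58.5
200 [ 522.46 -259.49  205.85] [-3.7 -0.2 17.2] 58.8
59.4833
```

A pure vertical press gives a ramp of about 6 N/mm and no free sliding, so the post is on the cushion. Handing in.

```bash
python3 -c "
from station import *
print(sign_off())"
```

```text
the job is handed in; nothing more can be done
None
```

The job is handed in: the sign's post is in the sleeve past the plunger, resting on the cushioned stop at about 34 mm, with the panel parallel to the plate's long edges, the sign released and the arm clear; the highest press was about 19 N, at about 59 s of the 70 s allowed.

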